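Select the plugged-in output on the switching trainer

ROBOT

A 6-joint arm with a two-finger parallel gripper is mounted at the origin on the work surface. World frame = base frame: x ahead of the robot, y to its left, z up, the work surface at z = 0. Lengths are in mm, angles in rad, forces in N, time in s.
With the tool pointing down it reaches from about 400 to 925 mm from the base axis. Payload 12.5 kg.
Tool frame: the origin (TCP) lies on the front face of the gripper's body, between the roots of the fingers; the fingertips stand 78 mm ahead of it and the grasp point (between the pads) lies 59 mm ahead of it (env.nose_length is the distance from the TCP to the fingertips, in mm); z points along the fingers, y is the line along which they close (so a half turn about z gives the same grasp; the last joint's range is limited). The gripper opens to 95 mm and grips with 3 to 60 N. Pads are 20 mm wide; open, the fingers measure 119 mm over their backs; the gripper's body (75 mm by 180 mm) begins 59 mm behind the grasp point.
Start: joints at [-1.212, 0.491, 1.559, -0, 1.092, -0.106], TCP at [280.174, -558.695, 292.261] pointing down, gripper open.
Joint ranges: [-3.1, 3.1], [-0.84, 2.19], [0.05, 2.79], [-1.13, 4.28], [0.06, 2.93], [-2.69, 2.69]. Speed limits (rad/s): [2.22, 2.22, 2.79, 3.14, 3.14, 3.14].

INTERFACE

Orientations are given as [roll, pitch, yaw] about the fixed x, y, z axes, in that order (R = Rz(yaw) Ry(pitch) Rx(roll)).
In Python, from cell import env gives the robot as it stands.
- The arm moves only by the tool jog_arm, never from a script. Its argument "motion" is a list of rows, each a list of 7 numbers: the turn, a rotation vector about the tool's x, y, z in degrees, then the shift along the tool's x, y, z in mm, then the finger opening in mm, from 0 to 95.1. In form: [[wx, wy, wz, x, y, z, hand], ...]. A call has 1 to 10 rows; each row shifts and turns the commanded pose from where the row before left it, along the tool's axes as they then stand; what a row does not reach is not made up. A row lasts 1/8 s, in which the tool goes at most 62.5 mm and 10.7 degrees, less where a joint would pass 70% of its speed; a pose out of reach is approached as far as the arm can. A call is refused whole if a number of a shift passes 62.5 or a number of a turn 10.7, either way. A call with a gripper value outside its range is refused whole. The fingers move at their own pace and stop on an object; the grip force is fixed at half the most. Time passes only in rows, so rows that do not move let the fingers close. It gives the time, the measured TCP pose, the force, the opening and the grip force at its end, in the units of the state.
- env.state(): the state, without advancing time (a new reading comes with each control period).
- env.read_camera(name): name is "scene" or "top" or "wrist"; returns a dict with "color" (384x512x3 uint8, red, green, blue), "z_map" (384x512 float32, mm along the optical axis (not along the pixel's ray), 0 where there is no reading), "camera_matrix" (3x3 intrinsics, pixels), "world_to_cam" (4x4, takes a point from world to camera coordinates). Camera axes: x right, y up, looking along -z (the intrinsics and any distortion apply to the point x, -y, -z); pixel columns grow to the right and rows downward; lengths in mm; the calibration is good to about 2 mm. A picture is of the moment at which its call begins.
- env.job_done(): hands the job in; it is judged then, once.
Trained networks look in the newest picture that a camera, given by its name, has taken for a name from the list of things; names that differ only in an ending like _2 or _b are one class to them, and where a whole thing is asked for, a point or a joint stands for the part that bears it (a point fixed in the world has none). Each returns a list of dicts, best first, with "score" (0 to 1); they miss things now and then, are a little off and sometimes report something else, mostly with a low value. They report only what shows in the picture. A call takes as long as a camera call. They do not tell look-alikes from the thing itself.
- env.recognise(camera, thing): "location" ([column, row] in pixels, amid what is visible of it).
The state is a dict: "t": time; "joints": joint angles; "qvel": joint speeds; "tau": joint torques, N m; "eef_pos": TCP position; "tcp_rot": TCP orientation; "ft_force": force on the tool from outside, world axes, zero at the start; "moment": the same for the moment, N m; "opening": opening from 0.0 (shut) to 1.0 (fully open); "grip_force": force on a finger pad.
Only numpy, scipy, OpenCV 4.12 (cv2) and the standard library are available. Lean on these libraries where they do the work, as an engineer would, in place of code of your own. Each camera call takes 0.05 s, during which the arm holds its last target. There are 200 camera calls.

TASK

On the switching trainer, push the pointer arm round from one side with a fingertip, without pinching it, until it points straight at the tall plug standing in one of the four sockets. Then, and not before, press the push key on the trainer all the way down and let go, leaving the pointer on the plug, and the plug and everything lying around where they are.

Things in the scene. Friction and masses are not known exactly. Their poses are not given: they have to be found in the camera images.
- trainer: flat grey case with a white deck, 270 (x) x 320 (y) x 60 mm high, fixed to the bench. Origin on the bench surface straight below the pointer's pivot; x points away from the robot at yaw 0, z up. The case runs from x = -110 to +160 mm and y = -160 to +160 mm; the deck is at z = 60 mm.
- pivot (a point): the pointer's pivot, at deck height; fixed to the trainer, axes as the trainer's. Four sockets lie on the deck 125 mm from it, at -1.2, -0.55, +0.55 and +1.2 rad about z from the trainer's x axis; one carries the tall plug, the other three flat black fixed covers 26 mm across and 5 mm high
- pointer (a joint): angle of the pointer arm about the pivot, rad: 0 when it points along the trainer's x axis, growing counter-clockwise seen from above, end stops at -1.5 and +1.5. No detents, no spring: light friction (about 0.1 N m), it stays where it is left. It starts between the two middle sockets
- pointer_tip (a point): end of the pointer arm, 103 mm from the pivot and 14 mm above the deck; turns with the arm: x points outwards along the arm, y to its left, z up. The black arm is 16 mm wide with straight parallel sides (from 18 to 94 mm from the pivot), which stand from 5 to 22 mm above the deck; its narrow ridge is 24 mm above the deck.
- flank_left (a point): middle of the left (+y) side face of the pointer arm (76 mm long, 17 mm high), 56 mm from the pivot, 13.5 mm above the deck and 8 mm left of the arm's centre line; axes as pointer_tip. The arm's round black hub on the pivot is 42 mm across and 31 mm high. Push here to turn the arm clockwise (seen from above)
- flank_right (a point): middle of the right (-y) side face of the pointer arm, as the left one but 8 mm right of the centre line. Push here to turn the arm counter-clockwise
- plug_center (a point): middle of the tall black plug's body, 19 mm above the deck. The plug is round, 22 mm thick (flange 28 mm at its foot), 38 mm high above the deck, standing loose in its socket by an 11 mm pin; its axis is 125 mm from the pivot
- key (a joint): travel of the push key, m: 0 up, 0.006 fully down; it springs back, about 5 N holds it fully down
- key_top (a point): centre of the top of the round grey key (34 mm across) in its black housing, at the trainer's near right corner (70 mm nearer and 105 mm to the right of the pivot, in the trainer's frame); it sinks straight down
- pot: bystander: small open aluminium pot for screws, 40 mm across, 34 mm high, loose on the deck's near left corner; origin at the centre of its underside
- meter: bystander: yellow and black hand multimeter, 150 x 75 x 42 mm, lying loose on the bench to the left of the trainer; origin at the centre of its underside
- screwdriver: bystander: screwdriver lying loose on the bench to the right of the trainer, roughly along the trainer's x axis; origin below its middle
Mind the look-alikes: they are no part of the job. Of the things that look like the part that bears plug_center, the middle-sized one is meant.

How it is judged:
By the outcome, as a careful person would: the job done as asked, in the order asked, and still so for the second after the job is handed in, with the robot touching nothing.
It also fails if it takes over 42 s, if anything falls off the work surface, if the arm or the gripper's body presses on something with over 40 N, if the wrist force passes 120 N, or if a joint passes its speed limit or range.

## Working session

There is one attempt and no reset: what is moved stays moved. The work goes in short steps, Python scripts to look and compute and a tool call to move; the robot and the scene stay as the last step left them, time stands still between calls to the robot, and variables do not carry over. Pictures are saved under pics/ and viewed, at most 10 in all, crops included, and the job is handed in when it is done.

Besides the shell and the picture viewer there is one more tool, called after "Call:" in YAML: its name, and indented under it one key for each argument. jog_arm: Moves the arm, as the interface text tells. Its arguments: {"type":"object","properties":{"motion":{"type":"array"}},"required":["motion"]}

```bash
mkdir -p pics; cat > h.py <<'E'
import numpy as np, cv2
from cell import env
def look(c,fn=None):
    r=env.read_camera(c)
    if fn: cv2.imwrite('pics/'+fn,cv2.cvtColor(r['color'],cv2.COLOR_RGB2BGR))
    return r
def px2w(r,u,v,z=None,d=None):
    K=r['camera_matrix'];M=np.linalg.inv(r['world_to_cam'])
    a=np.array([(u-K[0,2])/K[0,0],-(v-K[1,2])/K[1,1],-1.])
    o=M[:3,3];w=M[:3,:3]@a
    if z is not None: return o+w*(z-o[2])/w[2]
    if d is None:
        d=r['z_map'][int(round(v)),int(round(u))]
    return o+w*d
def cloud(r):
    v,u=np.mgrid[:384,:512];K=r['camera_matrix'];d=r['z_map'];M=np.linalg.inv(r['world_to_cam'])
    p=np.stack([(u-K[0,2])/K[0,0]*d,-(v-K[1,2])/K[1,1]*d,-d],-1)
    return p@M[:3,:3].T+M[:3,3]
E
python3 - <<'E'
from h import *
print(env.state()['eef_pos'],env.state()['tcp_rot'])
for c in['top','scene']:
    r=look(c,c+'0.png')
    for n in['trainer','pivot','pointer','pointer_tip','plug_center','key_top','pot','meter']:
        try:
            for x in env.recognise(c,n)[:4]: print(c,n,np.round(x['location']),round(x['score'],2),px2w(r,*x['location']).round())
        except Exception as e: print(c,n,e)
E
```

```text
[ 280.12571014 -558.53480891  291.65243791] [-3.14048173e+00 -1.23006562e-04  4.64797124e-01]
top trainer [268. 222.] 0.56 [562.  36.  78.]
top pivot [268. 223.] 0.74 [560.  36.  80.]
top pivot [367. 230.] 0.33 [ 542. -210.   21.]
top pointer [264. 228.] 0.89 [548.  46.  84.]
top pointer [366. 226.] 0.33 [ 551. -208.   28.]
top pointer_tip [264. 222.] 0.71 [564.  46.  83.]
top plug_center [288. 186.] 0.65 [646. -12.  99.]
top plug_center [292. 141.] 0.62 [759. -24.  62.]
top plug_center [266. 140.] 0.45 [769.  38.  35.]
top key_top [317. 257.] 0.61 [480. -77.  80.]
top pot [229. 272.] 0.7 [444. 129.  61.]
top pot [262. 228.] 0.4 [550.  49.  87.]
top meter [149. 222.] 0.66 [566. 328.  38.]
scene trainer [270. 203.] 0.91 [591.  84.  60.]
scene trainer [201. 164.] 0.5 [ 560. -195.   15.]
scene pivot [271. 205.] 0.61 [595.  92.  60.]
scene pointer [265. 185.] 0.89 [575.  54.  80.]
scene pointer_tip [266. 185.] 0.91 [570.  52.  79.]
scene plug_center [172. 227.] 0.97 [768. -10.  39.]
scene plug_center [191. 250.] 0.63 [769.  51.  21.]
scene plug_center [220. 188.] 0.55 [649.  -5.  79.]
scene key_top [256. 148.] 0.47 [479. -73.  80.]
scene key_top [266. 184.] 0.29 [571.  51.  81.]
scene pot [332. 178.] 0.83 [464. 141.  91.]
scene pot [266. 182.] 0.24 [565.  46.  80.]
scene meter [380. 281.] 0.77 [584. 342.  34.]
```

```bash
python3 -c "
import cv2,numpy as np
a=cv2.imread('pics/top0.png');b=cv2.imread('pics/scene0.png')
print(a.shape,b.shape)"
```

```text
(384, 512, 3) (384, 512, 3)
```

View pics/top0.png

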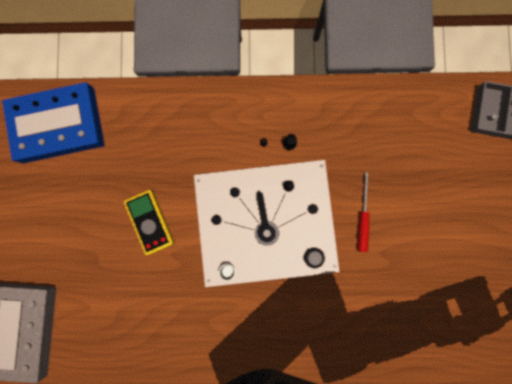

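View pics/scene0.png

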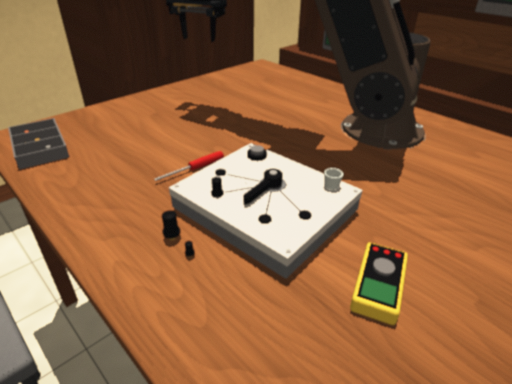

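The plug stands in the socket at about (288,186) in the top view, which is -0.55 rad. The two dark cylinders at (264,142) and (289,142) lie off the trainer and are decoys. The pointer aims at about (261,195) and the key is at (315,257). Next I'll fit the trainer pose.

```bash
python3 - <<'E'
from h import *
r=look('top'); im=r['color'].astype(int)
m=((im.min(-1)>150)).astype(np.uint8); m[:155]=0;m[295:]=0;m[:,:185]=0;m[:,345:]=0
c=max(cv2.findContours(m,0,2)[0],key=cv2.contourArea); hull=cv2.convexHull(c)
b=cv2.boxPoints(cv2.minAreaRect(hull)); 
W=np.array([px2w(r,u,v,z=60)[:2] for u,v in b]); print(W.round(1),[np.linalg.norm(W[i]-W[i-1]).round(1) for i in range(4)])
# long side = trainer y
e=W[1]-W[0]; f=W[2]-W[1]; long=e if np.linalg.norm(e)>np.linalg.norm(f) else f
if long[1]<0: long=-long
yaw=np.arctan2(-long[0],long[1]); R=np.array([[np.cos(yaw),-np.sin(yaw)],[np.sin(yaw),np.cos(yaw)]])
ctr=W.mean(0); piv=ctr-R@[25,0]; print('yaw',yaw,'pivot',piv)
P=cloud(r); h=P[...,2]
def loc(p): return (p-piv)@R
L=(P[...,:2]-piv)@R
hue=im.max(-1)
# pointer: dark pixels; use colour, reproject at ridge z=84
K=[]
for v,u in zip(*np.where(hue<70)):
    q=loc(px2w(r,u,v,z=82)[:2]); rad=np.hypot(*q)
    if 30<rad<103 and abs(np.arctan2(q[1],q[0]))<1.5: K.append(q)
K=np.array(K); print(len(K),'pointer ang',np.median(np.arctan2(K[:,1],K[:,0])),np.hypot(*K.T).max())
for a in(-.55,.55,-1.2,1.2):
    print(a,piv+R@[125*np.cos(a),125*np.sin(a)])
for n,u,v,z in(('hub',267,233,91),('c1',313,209,65),('c2',235,192,65),('c3',216,219.5,65),('plug',288,186,95),('key',315,257,75)):
    q=loc(px2w(r,u,v,z=z)[:2]); print(n,q.round(1),np.hypot(*q).round(1),np.arctan2(q[1],q[0]).round(3))
print('key',piv+R@[-70,-105], 'keyz',h[255:260,312:318].mean(),'deckz',np.median(h[m>0]))
E
```

```text
[[ 678.9  217. ]
 [ 712.4 -105.9]
 [ 445.7 -129.8]
 [ 412.3  185.7]] [np.float64(268.5), np.float64(324.6), np.float64(267.7), np.float64(317.3)]
yaw 0.10312179432548942 pivot [537.46179427  39.2051468 ]
143 pointer ang 0.08799436024448255 98.26990671174698
-0.55 [650.18686745 -14.81390426]
0.55 [636.73562615 115.16372963]
-1.2 [594.50880336 -72.01822643]
1.2 [570.52298172 159.75371745]
hub [-0.1 -0.8] 0.8 -1.705
c1 [  43.9 -116.6] 124.6 -1.211
c2 [105.5  64.4] 123.6 0.548
c3 [ 45.  116.7] 125.1 1.203
plug [102.7 -61.8] 119.9 -0.541
key [ -68.5 -106.2] 126.3 -2.144
key [478.64226618 -72.44279592] keyz 80.99237839476766 deckz 58.950403825619105
```

Call:
jog_arm:
  motion:
    - [0,0,10.5,0,0,0,0]
    - [0,0,10.5,0,0,0,0]
    - [0,0,10.5,0,0,0,0]
    - [0,0,10.5,0,0,0,0]
    - [0,0,10.5,0,0,0,0]
    - [0,0,0,0,-55,0,0]
    - [0,0,0,0,-55,0,0]
    - [0,0,0,0,-55,0,0]
    - [0,0,0,0,-55,0,0]
    - [0,0,0,0,-55,0,0]

```text
t: 2.2
eef_pos: [400.7, -309.7, 292.4]
tcp_rot: [3.141, -0.001, -0.452]
ft_force: [0.5, -0.4, -0.2]
opening: 0.023
grip_force: 0.0
```

Call:
jog_arm:
  motion:
    - [0,0,0,0,-55,5,0]
    - [0,0,0,0,-55,10,0]
    - [0,0,0,0,-55,10,0]
    - [0,0,0,0,-55,10,0]
    - [0,0,0,0,-55,10,0]
    - [0,0,0,0,-55,10,0]
    - [0,0,0,0,-55,10,0]
    - [0,0,0,0,-30,10,0]
    - [0,0,0,0,0,0,0]

```text
t: 3.32
eef_pos: [581.4, 63.9, 216.4]
tcp_rot: [3.141, 0.001, -0.449]
ft_force: [1.0, -0.4, 0.1]
opening: 0.008
grip_force: 0.0
```

```bash
python3 - <<'E'
from h import *
s=env.state();print(s['t'],s['eef_pos'],s['tcp_rot'],s['opening'])
look('wrist','w1.png')
E
```

```text
3.325 [581.42946529  63.8500026  216.36322739] [ 3.14111650e+00  8.98347594e-04 -4.48742121e-01] 0.007944258873576809
```

View pics/w1.png

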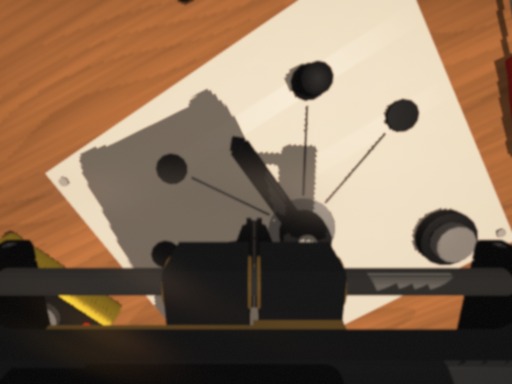

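The wrist view shows the plug at (312,80) and the pointer tip at (238,145). The -1.2 and +0.55 covers are at (402,115) and (172,168). I'll use them to refine the pivot and yaw.

```bash
python3 - <<'E'
from h import *
from scipy.optimize import least_squares
r=look('wrist'); g=r['color'].max(-1)
def blob(u,v,w,th):
    s=(g[v-w:v+w,u-w:u+w]<th).astype(np.uint8)
    n,l,st,c=cv2.connectedComponentsWithStats(s); i=1+np.argmax(st[1:,4]); return c[i]+[u-w,v-w],st[i]
obs=[]
for n,u,v,w,a,th in(('c-1.2',402,115,24,-1.2,60),('c.55',172,168,24,.55,50)):
    c,st=blob(u,v,w,th); p=px2w(r,*c,z=65)[:2]; print(n,c,st,p); obs.append((a,p))
# plug top from depth
P=cloud(r); m=(abs(P[...,2]-98)<4); m[:40]=0;m[130:]=0;m[:,:270]=0;m[:,350:]=0
q=P[m][:,:2]; pc=(q.min(0)+q.max(0))/2; print('plug',len(q),pc,q.max(0)-q.min(0)); obs.append((-.55,pc))
f=lambda x: np.concatenate([x[:2]+125*np.array([np.cos(a+x[2]),np.sin(a+x[2])])-p for a,p in obs])
s=least_squares(f,[537,39,.1]); print('pivot,yaw',s.x,f(s.x).round(1))
piv=s.x[:2]
for nm,(u,v) in dict(a=(238,145),).items(): print(px2w(r,u,v,z=80))
k=px2w(r,455,245,z=78); print('key?',k)
E
```

```text
c-1.2 [399.29561528 115.13437058] [  6  10  31  29 707] [593.69738615 -71.9661966 ]
c.55 [170.12007168 167.17741935] [  8  11  29  25 558] [636.23171089 112.47998144]
plug 875 [648.91347808 -15.55934208] [21.55997064 21.31485129]
pivot,yaw [5.36732471e+02 3.84789866e+01 9.86631987e-02] [-0.4 -1.   0.1  1.5  0.3 -0.5]
[629.46598706  52.05395596  80.        ]
key? [474.08517601 -75.40752818  78.        ]
```

Call:
jog_arm:
  motion:
    - [0,0,0,2,-25,0,0]
    - [0,0,0,0,0,0,0]
    - [0,0,0,0,0,25,0]
    - [0,0,0,0,0,25,0]
    - [0,0,0,0,0,18,0]
    - [0,0,0,0,0,0,0]
    - [0,0,0,0,0,0,0]

```text
t: 4.3
eef_pos: [594.2, 83.5, 150.0]
tcp_rot: [-3.141, -0.001, -0.452]
ft_force: [1.0, -0.0, 0.2]
opening: 0.005
grip_force: 0.0
```

Call:
jog_arm:
  motion:
    - [0,0,0,4,5,2,0]
    - [0,0,0,4,5,0,0]
    - [0,0,0,4,5,0,0]
    - [0,0,0,4,5,0,0]
    - [0,0,0,4,5,0,0]
    - [0,0,0,4,5,0,0]
    - [0,0,0,4,5,0,0]
    - [0,0,0,4,4,0,0]
    - [0,0,0,0,0,0,0]

```text
t: 5.42
eef_pos: [606.0, 34.2, 147.2]
tcp_rot: [3.142, -0.001, -0.452]
ft_force: [-0.8, -0.6, 0.3]
opening: 0.005
grip_force: 0.0
```

```bash
python3 - <<'E'
from h import *
s=env.state();print(s['t'],s['eef_pos'],s['tcp_rot'])
look('wrist','w2.png')
E
```

```text
5.425 [605.98783455  34.17946632 147.24985958] [ 3.14151661e+00 -5.58208226e-04 -4.51960881e-01]
```

View pics/w2.png

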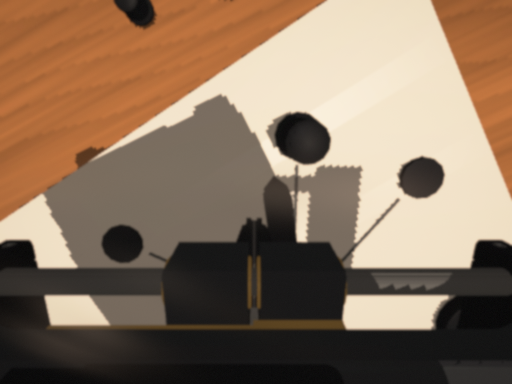

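The pointer now stands just left of the plug, with its tip at (277,180) and the plug at (303,138). I'll measure the pointer angle from its visible edges.

```bash
cat > ang.py <<'E'
from h import *
r=look('wrist'); P=cloud(r)
piv=np.array([537,38.7]); 
def plugc():
    m=abs(P[...,2]-98)<4; m[240:]=0; m[:,:200]=0;m[:,400:]=0
    q=P[m][:,:2]; return (q.min(0)+q.max(0))/2
pc=plugc(); a=np.arctan2(*(pc-piv)[::-1])
d=np.array([np.cos(a),np.sin(a)]); n=np.array([-d[1],d[0]])
L=np.stack([(P[...,:2]-piv)@d,(P[...,:2]-piv)@n],-1)
m=(P[...,2]>72)&(P[...,2]<88)&(L[...,0]<104)&(L[...,0]>72)&(abs(L[...,1])<30); m[240:]=0
print('plug',pc,a,'n',m.sum())
for x0 in range(76,102,4):
    k=m&(abs(L[...,0]-x0)<2)
    if k.sum()>3: y=L[...,1][k]; print(x0,k.sum(),y.min().round(1),y.max().round(1),'z',P[...,2][k].min().round(),P[...,2][k].max().round())
E
python3 ang.py
```

```text
plug [635.96053662   5.30891154] -0.3254224392011626 n 1609
76 302 -7.5 17.7 z 72.0 88.0
80 307 -7.4 23.5 z 72.0 88.0
84 188 -7.2 8.7 z 80.0 85.0
88 193 -6.9 8.7 z 80.0 85.0
92 215 -7.2 8.8 z 73.0 85.0
96 212 -6.1 7.9 z 72.0 85.0
100 106 -3.3 5.1 z 72.0 82.0
```

Call:
jog_arm:
  motion:
    - [0,0,0,0,3,0,0]
    - [0,0,0,0,2,0,0]
    - [0,0,0,0,0,0,0]

```text
t: 5.9
eef_pos: [603.6, 30.1, 147.3]
tcp_rot: [-3.142, -0.0, -0.452]
ft_force: [1.1, 0.5, -0.1]
opening: 0.002
grip_force: 0.4
```

```bash
sed -i 's/m\[240:\]=0; m\[:,:200\]=0;m\[:,400:\]=0/m\&=(np.hypot(*(P[...,:2]-[649,-15.5]).transpose(2,0,1))<18)/' ang.py; cat >> ang.py <<'E'
print(env.state()['eef_pos'],env.state()['ft_force'])
E
python3 ang.py
```

```text
plug [648.77107926 -15.82419139] -0.45385638662664735 n 1609
76 381 -2.1 28.5 z 72.0 88.0
80 188 -1.4 14.5 z 79.0 85.0
84 195 -1.1 14.9 z 72.0 85.0
88 199 -0.9 15.2 z 78.0 86.0
92 206 -0.4 15.3 z 74.0 85.0
96 209 1.0 14.7 z 72.0 85.0
100 100 3.7 11.7 z 72.0 82.0
[603.52472725  30.16993606 147.29771126] [ 0.13075886  0.20552735 -0.26404032]
```

Call:
jog_arm:
  motion:
    - [0,0,0,0,2,0,0]
    - [0,0,0,0,1.5,0,0]
    - [0,0,0,0,0,0,0]

```text
t: 6.32
eef_pos: [602.0, 27.0, 147.3]
tcp_rot: [3.141, -0.0, -0.452]
ft_force: [1.0, 0.1, -0.3]
opening: 0.006
grip_force: 0.4
```

```bash
python3 ang.py
```

```text
plug [648.80540117 -15.70610271] -0.45288178847263405 n 1639
76 379 -5.7 24.9 z 72.0 88.0
80 192 -5.6 10.4 z 80.0 85.0
84 201 -5.4 10.7 z 72.0 85.0
88 204 -5.2 10.9 z 74.0 85.0
92 216 -5.1 11.0 z 73.0 86.0
96 202 -4.0 10.0 z 73.0 85.0
100 117 -1.1 7.5 z 72.0 81.0
[601.90047876  26.98877724 147.19927255] [0.05632679 0.77422998 0.49709168]
```

Call:
jog_arm:
  motion:
    - [0,0,0,0,1,0,0]
    - [0,0,0,0,0.8,0,0]
    - [0,0,0,0,0,0,0]
    - [0,0,0,0,0,0,0]

```text
t: 6.88
eef_pos: [601.2, 25.4, 147.2]
tcp_rot: [3.141, 0.0, -0.452]
ft_force: [1.1, 0.3, -0.1]
opening: 0.003
grip_force: 0.5
```

```bash
python3 ang.py
```

```text
plug [648.72262103 -15.68643917] -0.45303099443281425 n 1635
76 387 -7.5 23.1 z 72.0 88.0
80 191 -7.2 8.7 z 79.0 85.0
84 197 -7.0 8.8 z 80.0 85.0
88 197 -6.9 8.8 z 80.0 85.0
92 221 -6.8 8.9 z 72.0 85.0
96 203 -5.6 8.0 z 72.0 85.0
100 111 -3.3 5.5 z 72.0 82.0
[601.16509812  25.43773288 147.19162298] [1.25864037 1.13469509 0.48718025]
```

Call:
jog_arm:
  motion:
    - [0,0,0,0,0.7,0,0]
    - [0,0,0,0,0,0,0]
    - [0,0,0,0,-6,0,0]
    - [0,0,0,0,-15,0,0]
    - [0,0,0,0,0,0,0]
    - [0,0,0,0,0,-30,0]
    - [0,0,0,0,0,-40,0]
    - [0,0,0,-40,0,-40,0]
    - [0,0,0,-30,0,0,0]
    - [0,0,0,0,0,0,0]

```text
t: 8.18
eef_pos: [545.8, 75.0, 257.9]
tcp_rot: [-3.142, -0.0, -0.45]
ft_force: [1.0, -0.2, -0.7]
opening: 0.006
grip_force: 0.0
```

```bash
python3 - <<'E'
from h import *
look('wrist','w3.png'); 
E
python3 ang.py
```

```text
plug [648.78492284 -15.56731543] -0.45194959240761073 n 646
76 100 -8.1 8.0 z 75.0 86.0
80 98 -7.6 7.9 z 74.0 85.0
84 100 -7.6 8.1 z 74.0 85.0
88 99 -7.2 8.2 z 72.0 86.0
92 88 -7.1 8.1 z 73.0 85.0
96 74 -6.2 6.8 z 72.0 85.0
100 26 -3.5 3.4 z 79.0 83.0
[547.50166075  74.27966113 257.29735504] [ 0.28968858  0.27210222 -0.30915474]
```

View pics/w3.png

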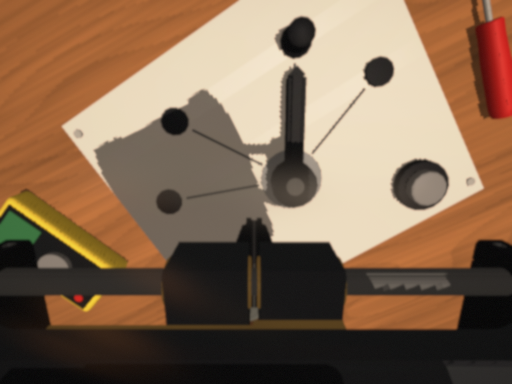

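The pointer aims at the plug: hub (295,185), tip (295,70), plug (299,37). I'll fit its axis and hub, and measure the key at (430,187).

```bash
cat > fin.py <<'E'
from h import *
r=look('wrist');P=cloud(r);Q=P[...,:2]
D=lambda c:np.hypot(*(Q-c).transpose(2,0,1))
mid=lambda m:(Q[m].min(0)+Q[m].max(0))/2
pc=mid((abs(P[...,2]-98)<4)&(D([649,-15.5])<18))
mh=(P[...,2]>88)&(D([537,38.7])<26); hub=mid(mh); print('plug',pc,'hub',hub,mh.sum(),Q[mh].max(0)-Q[mh].min(0))
piv=np.array([537,38.7]);a=-.452;d=np.array([np.cos(a),np.sin(a)]);n=np.array([-d[1],d[0]])
x=(Q-piv)@d;y=(Q-piv)@n
m=(P[...,2]>76)&(P[...,2]<88)&(abs(y)<14)
X=[];Y=[]
for x0 in range(30,94,3):
    k=m&(abs(x-x0)<1.5)
    if k.sum()>5: X.append(x0);Y.append((y[k].min()+y[k].max())/2)
f=np.polyfit(X,Y,1); print('arm dir',a+np.arctan(f[0]),'offset at pivot',f[1],'at 125',np.polyval(f,125),'plug y',(pc-piv)@n)
for c in(piv,hub): print('to plug',np.arctan2(*(pc-c)[::-1]))
k=(P[...,2]>66)&(D([478.5,-72])<24); print('key',mid(k),Q[k].max(0)-Q[k].min(0)); 
zt=P[...,2][D([478.5,-72])<8]; print('keyz',np.median(zt), env.state()['eef_pos'],env.state()['t'])
t=k&(P[...,2]>np.median(zt)-2); print('keytop',mid(t),Q[t].max(0)-Q[t].min(0))
E
python3 fin.py
```

```text
plug [648.81874146 -15.54339835] hub [540.13204868  35.8560904 ] 12523 [45.65979201 43.40946163]
arm dir -0.44116355547999386 offset at pivot -0.6593080298329157 at 125 0.6953005588146455 plug y 0.0425497244680732
to plug -0.45165763301561146
to plug -0.44174519868733975
key [478.44557888 -72.13480917] [47.61636074 47.33671427]
keyz 81.77887146283973 [547.73956446  74.08009728 257.04173319] 8.325
keytop [477.79349736 -72.9772129 ] [33.10422299 32.61308368]
```

Call:
jog_arm:
  motion:
    - [0,0,0,1.5,42,0,0]
    - [0,0,0,0,40,0,0]
    - [0,0,0,0,40,0,0]
    - [0,0,0,0,40,0,0]
    - [0,0,0,0,0,40,0]
    - [0,0,0,0,0,40,0]
    - [0,0,0,0,0,0,0]
    - [0,0,0,0,0,0,0]

```text
t: 9.32
eef_pos: [478.5, -72.5, 177.9]
tcp_rot: [3.142, -0.001, -0.452]
ft_force: [0.0, -0.5, 0.6]
opening: 0.005
grip_force: 0.0
```

```bash
python3 - <<'E'
from h import *
s=env.state();print(s['eef_pos'],s['ft_force'])
r=look('top');P=cloud(r)
r=look('scene','s2.png');P=cloud(r);d=np.hypot(*(P[...,:2]-[478.2,-72.5]).transpose(2,0,1))
for a in range(0,30,2):
    k=(d>=a)&(d<a+2)&(P[...,2]<88); print(a,k.sum(),P[...,2][k].round(0)[:14] if k.sum() else '')
b=cv2.imread('pics/s2.png')[90:220,180:360]; cv2.imwrite('pics/s2c.png',cv2.resize(b,None,fx=4,fy=4,interpolation=2))
E
```

```text
[478.48419352 -72.48622573 177.93298041] [ 0.0394915  -0.4858822   0.62120503]
0 1 [81.]
2 4 [82. 82. 83. 82.]
4 5 [81. 83. 82. 82. 80.]
6 5 [82. 83. 83. 82. 80.]
8 14 [82. 83. 82. 83. 82. 83. 82. 81. 83. 83. 82. 82. 81. 81.]
10 7 [82. 82. 82. 83. 82. 81. 81.]
12 14 [82. 82. 83. 81. 81. 82. 82. 82. 82. 81. 82. 83. 79. 71.]
14 31 [82. 81. 82. 82. 81. 80. 81. 82. 82. 80. 79. 81. 82. 83.]
16 40 [79. 79. 77. 83. 79. 75. 80. 82. 80. 78. 77. 72. 72. 75.]
18 13 [72. 73. 80. 71. 80. 80. 72. 71. 75. 72. 72. 72. 72.]
20 17 [72. 71. 72. 72. 72. 70. 73. 72. 70. 72. 72. 71. 72. 72.]
22 52 [71. 72. 72. 72. 71. 72. 71. 72. 72. 73. 72. 74. 74. 73.]
24 59 [72. 70. 68. 71. 73. 69. 64. 69. 70. 72. 72. 70. 67. 59.]
26 22 [61. 60. 60. 60. 73. 59. 61. 71. 71. 59. 60. 66. 60. 60.]
28 23 [60. 60. 60. 59. 60. 60. 60. 61. 60. 60. 61. 59. 60. 59.]
```

View pics/s2c.png

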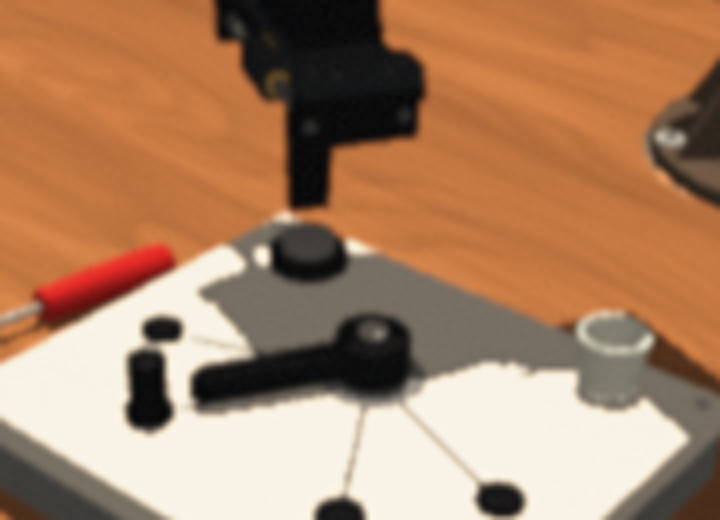

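The finger is centred over the key. The key top is at z 82 and the housing at 72, so there is clearance to press it fully. Pressing now.

Call:
jog_arm:
  motion:
    - [0,0,0,0,0,12,0]
    - [0,0,0,0,0,4,0]
    - [0,0,0,0,0,3,0]
    - [0,0,0,0,0,3,0]
    - [0,0,0,0,0,1.5,0]
    - [0,0,0,0,0,0,0]

```text
t: 10.18
eef_pos: [477.7, -72.1, 153.9]
tcp_rot: [3.142, 0.0, -0.451]
ft_force: [-3.3, 0.6, 5.4]
opening: 0.006
grip_force: 2.5
```

Call:
jog_arm:
  motion:
    - [0,0,0,0,0,1,0]
    - [0,0,0,0,0,0,0]

```text
t: 10.42
eef_pos: [477.7, -72.1, 153.7]
tcp_rot: [-3.142, -0.001, -0.451]
ft_force: [-4.2, 1.7, 17.9]
opening: 0.004
grip_force: 8.9
```

The force jumped to 18 N while the tip barely moved, so the key is bottomed. I'll release it and retreat.

Call:
jog_arm:
  motion:
    - [0,0,0,0,0,0,0]
    - [0,0,0,0,0,-4,0]
    - [0,0,0,0,0,-8,0]
    - [0,0,0,0,0,-30,0]
    - [0,0,0,0,0,-40,0]
    - [0,0,0,0,0,-40,0]
    - [0,0,0,0,0,0,0]
    - [0,0,0,0,0,0,0]

```text
t: 11.42
eef_pos: [477.5, -72.1, 274.3]
tcp_rot: [3.141, 0.0, -0.452]
ft_force: [-0.4, 0.8, -0.5]
opening: 0.005
grip_force: 0.0
```

```bash
python3 fin.py; python3 -c "
from h import *
look('top','t2.png'); print(env.state()['ft_force'])"
```

```text
plug [648.4939806  -15.91714251] hub [536.31826476  37.47727639] 621 [39.85525579 39.7553854 ]
arm dir -0.4414341492113324 offset at pivot -1.292559886774777 at 125 0.028220611587961075 plug y -0.43550567187943057
to plug -0.45550782464149164
to plug -0.44425505017671313
key [478.54403643 -72.22891288] [47.87442005 47.18835716]
keyz 82.07391649488727 [477.42952044 -72.09382825 273.88285264] 11.475
keytop [481.96910873 -75.17305462] [41.02427547 36.36836749]
[-0.00854869  0.04543062  0.20111243]
```

View pics/t2.png

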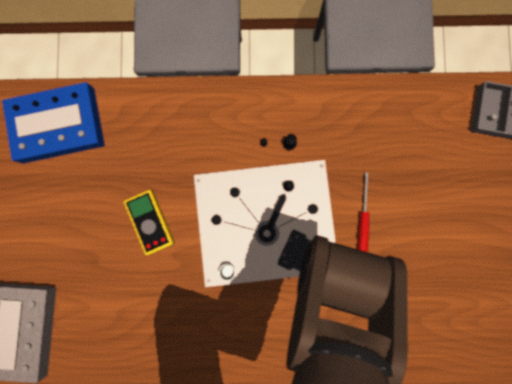

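The top view shows the pointer on the plug at (288,186). The pot, meter, screwdriver and decoys have not moved, and the arm is clear. The pointer's error, measured from the hub, is about 0.003 rad, and the key is back up at z 82.

```bash
python3 -c "
from cell import env
print(env.job_done())"
```

```text
the job is handed in; nothing more can be done
None
```

The job is handed in: the pointer was pushed from its left side onto the plug (within about 0.01 rad by my measurement), then the key was pressed to its stop and released, and nothing else had visibly moved.

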